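# Complete and close up the row of die blocks in the setting rail

### The job

One of the four bays of the setting rail is empty: lay the spare die block into it, flat on the channel floor and lengthwise like the others. Then swing the sprung red feed lever by its post until you feel the whole row come up solid against the yellow end stop, pressing it firmly but without ramming it, and let go so that the lever springs all the way back and the row stays closed up. Do not shove the blocks already in the rail with the gripper, and leave the other things on the bench where they are.

Things in the scene. Friction and masses are not known exactly. Their poses are not given: they have to be found in the camera images.
- rail: steel rail: plate 90 x 400 x 12 mm with an open channel along its y. Origin on the bench under the channel's middle. Its floor is 12 mm above the bench, 42 mm wide, walls 8 mm thick, tops 24 mm above the bench. Four 68 mm bays, centres at y = -102, -34, 34, 102 mm; three hold a block (60 mm side along y, up to 2 mm off centre), one is empty. Lever at the -y end, stop at +y.
- stop: yellow end stop astride the channel's +y end, 66 mm wide, 30 mm long, 46 mm high; fixed, at a different place each time. Origin on the channel floor, 12 mm above the bench, in the middle of the face that looks to -y, which the row comes up against; axes as the rail's.
- lever (a joint): angle of the red sprung feed lever, rad: 0 at rest (spring-held), growing as its post swings towards the rail's +y (clockwise from above). Its brass roller hangs into the channel 85 mm from the pivot and pushes the row towards the stop; the row coming solid against the stop ends the swing. Own limit 1.15 rad.
- lever_post (a point): top centre of the lever's black upright post with a red end: 20 mm in diameter, 60 mm tall, its top 127 mm above the bench; the red arm below it, 16 mm wide, has its top 67 mm above the bench. 170 mm from the pivot; about 3 N starts it moving, 15 to 20 N on it presses the row firmly enough.
- lever_pivot (a point): top centre of the lever's pivot, on the vertical axis about which the lever swings, on the rail's +x side, 70 mm above the bench.
- block_a: die block: aluminium with a blue top, 36 mm (own x) x 60 mm (own y) x 40 mm tall, about 0.23 kg; origin at the centre of its underside; one of the three already in the rail; which bay each is in varies.
- block_b: die block: aluminium with a blue top, 36 mm (own x) x 60 mm (own y) x 40 mm tall, about 0.23 kg; origin at the centre of its underside; one of the three already in the rail; which bay each is in varies.
- block_c: die block: aluminium with a blue top, 36 mm (own x) x 60 mm (own y) x 40 mm tall, about 0.23 kg; origin at the centre of its underside; one of the three already in the rail; which bay each is in varies.
- spare: die block: aluminium with a blue top, 36 mm (own x) x 60 mm (own y) x 40 mm tall, about 0.23 kg; origin at the centre of its underside; the spare one, lying loose on the bench beside the rail.
- hammer: bystander: hammer with a wooden handle, 270 mm, lying on the bench; not needed, leave where it is.
- spanner: bystander: steel spanner, 170 mm, lying; not needed, leave where it is.
- dye_can: bystander: small can with a blue label, 60 mm across, 60 mm tall, standing; not needed, leave where it is.
- chip_brush: bystander: brush, 160 mm, lying between robot and rail; not needed, leave where it is.
- gauge_block: bystander: plain steel block 40 x 90 x 20 mm, lying; not needed, leave where it is.
- punch: bystander: dark square steel punch, 14 mm thick, 125 mm long, lying; not needed, leave where it is.
Mind the look-alikes: they are no part of the job. Leave any orange or turquoise look-alike of the spare alone.

How it is judged:
By the outcome, as a careful person would: the job done as asked, in the order asked, and still so for the second after the job is handed in, with the robot touching nothing.
It also fails if it takes over 70 s, if anything falls off the work surface, if the arm or the gripper's body presses on something with over 40 N, if the wrist force passes 120 N, or if a joint passes its speed limit or range.

### The arm

A 6-joint arm with a two-finger parallel gripper is mounted at the origin on the work surface. World frame = base frame: x ahead of the robot, y to its left, z up, the work surface at z = 0. Lengths are in m, angles in degrees, forces in N, time in s.
With the tool pointing down it reaches from about 0.35 to 0.875 m from the base axis. Payload 4.2 kg.
Tool frame: the origin (TCP) lies midway between the tips of the shut fingers; the grasp point (between the pads) lies 19 mm behind it; y points along the fingers, x is the direction in which the jaws open and shut, and the axes are right-handed (so a half turn about y gives the same grasp; the last joint's range is limited). The gripper opens to 87 mm and grips with 3 to 60 N. Pads are 19 mm wide; open, the fingers measure 117 mm over their backs; the gripper's body (75 mm by 190 mm) begins 51 mm behind the grasp point.
Start: joints at [83.801, 22.042, 0.453, 0, -68.411, -14.817], TCP at [0.224, 0.583, 0.223] pointing down, gripper open.
Joint ranges: [-179.83, 179.83], [-69.29, 118.12], [-61.27, 80.66], [-181.25, 117.63], [-171.15, -9.14], [-177.46, 177.46]. Speed limits (degrees/s): [159.86, 159.86, 180, 180, 180, 180].

### API

Orientations are given as a 3x3 rotation matrix whose columns are the frame's x, y, z axes.
In Python, from station import * gives the robot as it stands.
- The arm moves only by the tool jog_arm, never from a script. Its argument "series" is a list of rows, each a list of 3 entries, a list of its own where there are three numbers: the shift along the tool's x, y, z in m, then the turn, a rotation vector about the tool's x, y, z in degrees, then the finger opening in m, from 0 to 0.087. A call has 1 to 10 rows; each row shifts and turns the commanded pose from where the row before left it, along the tool's axes as they then stand; what a row does not reach is not made up. A row lasts 1/8 s, in which the tool goes at most 62.5 mm and 10.7 degrees, less where a joint would pass 70% of its speed; a pose out of reach is approached as far as the arm can. A call is refused whole if a number of a shift passes 0.0625 or a number of a turn 10.7, either way. A call with a gripper value outside its range is refused whole. The fingers move at their own pace and stop on an object; the grip force is fixed at half the most. Time passes only in rows, so rows that do not move let the fingers close. It gives the time, the measured TCP pose, the force and the opening at its end, in the units of the state.
- sense(): the state, without advancing time (a new reading comes with each control period).
- capture(name): name is "side" or "top" or "wrist"; returns the picture (384x512x3 uint8, red, green, blue); there is no depth.
- camera_info(name): a dict with "fx", "fy", "cx", "cy" (pixels), "rvec" (rotation vector, rad) and "tvec" (3), from world to camera coordinates, as OpenCV has them. Camera axes: x right, y down, z forward; pixel columns grow to the right and rows downward; lengths in m; the calibration is good to about 2 mm. A picture is of the moment at which its call begins: read the wrist's pose just before it. camera_info takes no time and is no camera call; for the wrist camera it gives the pose at the moment of the call.
- finish_job(): hands the job in, once; it reports no verdict.
The state is a dict: "time_s": time; "joints": joint angles; "joint_velocities": joint speeds; "effort": joint torques, N m; "tcp_pos": TCP position; "ee_rot": TCP orientation; "wrist_force": force on the tool from outside, world axes, zero at the start; "moment": the same for the moment, N m; "gripper_width": opening from 0.0 (shut) to 1.0 (fully open).
Only numpy, scipy, OpenCV 4.12 (cv2) and the standard library are available. Lean on these libraries where they do the work, as an engineer would, in place of code of your own. Each camera call takes 0.05 s, during which the arm holds its last target. There are 200 camera calls.

## Working session

There is one attempt and no reset: what is moved stays moved. The work goes in short steps, Python scripts to look and compute and a tool call to move; the robot and the scene stay as the last step left them, time stands still between calls to the robot, and variables do not carry over. Pictures are saved under pics/ and viewed, about 8 in all and at most 12, crops included, and the job is handed in when it is done.

Besides the shell and the picture viewer there is one more tool, called after ">>>" by a JSON object that holds its "name" and its "arguments", one argument or row to a line. jog_arm: Moves the arm, as the interface text tells. Its arguments: {"type":"object","properties":{"series":{"type":"array","items":{"type":"array"}}},"required":["series"]}

```bash
mkdir -p pics; python3 - <<'E'
from station import *
import cv2
for n in("side","top"):
    cv2.imwrite(f"pics/{n}0.png",capture(n)[:,:,::-1]); print(n,camera_info(n))
s=sense();print(s)
E
```

```text
side {'fx': 357.7004558435311, 'fy': 357.7004558435311, 'cx': 253.4747502324552, 'cy': 194.41719002719032, 'rvec': array([ 0.22643142, -2.72754874,  1.35330401]), 'tvec': array([0.52559653, 0.11922085, 1.10459991])}
top {'fx': 459.13795019046654, 'fy': 459.13795019046654, 'cx': 256.43376588203756, 'cy': 182.9149075159444, 'rvec': array([ 2.1609513 , -2.15099008,  0.1683594 ]), 'tvec': array([-0.00963454,  0.54536001,  1.27402607])}
{'time_s': 0.1, 'joints': array([ 8.38006227e+01,  2.20868186e+01,  3.88515907e-01, -2.30730091e-02,
       -6.84104352e+01, -1.48163794e+01]), 'joint_velocities': array([ 0.07342083, -0.1221033 ,  0.27307914,  0.06879348, -0.08510641,
        0.05107785]), 'effort': array([-2.74586018e-04, -3.91689277e+01,  1.87937146e+01,  4.23188701e+00,
        1.35057134e-02, -7.03016917e-05]), 'tcp_pos': array([0.22394583, 0.58294139, 0.22157611]), 'ee_rot': array([[-3.58762766e-01, -5.77199369e-04,  9.33428596e-01],
       [-9.33426779e-01, -1.84627012e-03, -3.58763209e-01],
       [ 1.93043922e-03, -9.99998129e-01,  1.23599627e-04]]), 'wrist_force': array([ 0.11628101,  0.15940761, -0.7257844 ]), 'moment': array([ 0.02344139, -0.01995123, -0.00352447]), 'gripper_width': 0.9985195040135904}
```

View pics/top0.png

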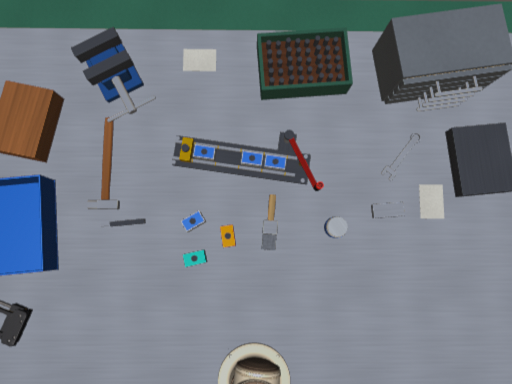

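View pics/side0.png

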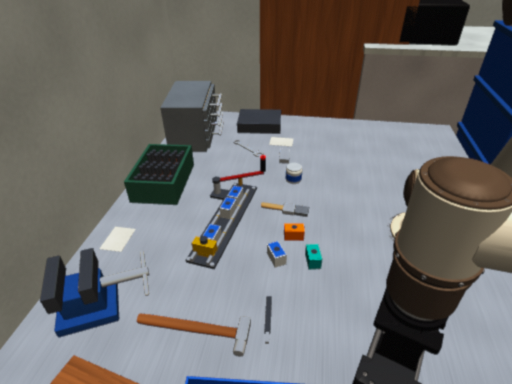

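The top view shows the blue-topped spare at about (193,221). Its look-alikes are the orange block (228,236), the turquoise block (195,258) and the rail blocks at (204,152), (252,158) and (276,161). The empty bay is around (228,155), the lever post at (319,186), the pivot at (290,135) and the stop at (186,149). I'll measure these now.

```bash
cat > h.py <<'E'
from station import *
import cv2, numpy as np
def ray(info,uv,z):
    R=cv2.Rodrigues(np.array(info["rvec"]))[0];t=np.array(info["tvec"])
    d=R.T@np.array([(uv[0]-info["cx"])/info["fx"],(uv[1]-info["cy"])/info["fy"],1.]);c=-R.T@t
    return c+d*(z-c[2])/d[2]
def proj(info,P):
    K=np.array([[info["fx"],0,info["cx"]],[0,info["fy"],info["cy"]],[0,0,1]])
    return cv2.projectPoints(np.array(P,float).reshape(-1,3),np.array(info["rvec"]),np.array(info["tvec"]),K,None)[0][:,0]
E
python3 - <<'E'
from h import *
im=cv2.imread("pics/top0.png");I=camera_info("top")
hsv=cv2.cvtColor(im,cv2.COLOR_BGR2HSV)
def seg(lo,hi,roi):
    m=cv2.inRange(hsv,lo,hi);k=np.zeros_like(m);x0,y0,x1,y1=roi;k[y0:y1,x0:x1]=m[y0:y1,x0:x1]
    k=cv2.morphologyEx(k,cv2.MORPH_CLOSE,np.ones((7,7)))
    n,l,st,c=cv2.connectedComponentsWithStats(k)
    return [(cv2.minAreaRect(np.argwhere(l==i)[:,::-1].astype(np.float32)),st[i,4]) for i in range(1,n) if st[i,4]>12]
def show(n,rs,z):
    for r,a in rs:
        b=np.array([ray(I,p,z)[:2] for p in cv2.boxPoints(r)])
        e=[b[1]-b[0],b[2]-b[1]];L=max(e,key=np.linalg.norm)
        print(n,np.round(r[0],1),a,"c",b.mean(0).round(4),"size",[round(np.linalg.norm(v),3) for v in e],"yaw",round(np.degrees(np.arctan2(L[1],L[0])),1))
show("rail",seg((100,120,80),(125,255,255),(165,130,315,190)),.052)
show("spare",seg((100,120,80),(125,255,255),(175,205,215,240)),.040)
show("stop",seg((15,150,100),(30,255,255),(165,130,205,170)),.058)
show("red",seg((0,150,80),(8,255,255),(280,125,330,195)),.067)
print("post",ray(I,(319.5,186.5),.127),"pivot",ray(I,(289.5,134.5),.07))
c=im[115:265,160:335];cv2.imwrite("pics/c1.png",cv2.resize(c,None,fx=4,fy=4,interpolation=cv2.INTER_CUBIC))
E
```

```text
rail [203.8 151.1] 198 c [0.6342 0.1436] size [np.float64(0.03), np.float64(0.055)] yaw -97.9
rail [263.4 159.4] 419 c [ 0.6112 -0.0265] size [np.float64(0.029), np.float64(0.122)] yaw -98.2
spare [192.2 220.7] 209 c [0.4369 0.1733] size [np.float64(0.055), np.float64(0.03)] yaw -59.7
stop [185.6 148.9] 240 c [0.6392 0.1945] size [np.float64(0.067), np.float64(0.03)] yaw -7.8
red [304.2 164.2] 295 c [ 0.5959 -0.1408] size [np.float64(0.026), np.float64(0.162)] yaw -148.3
post [ 0.52420091 -0.17394694  0.127     ] pivot [ 0.68004675 -0.09986593  0.07      ]
```

View pics/c1.png

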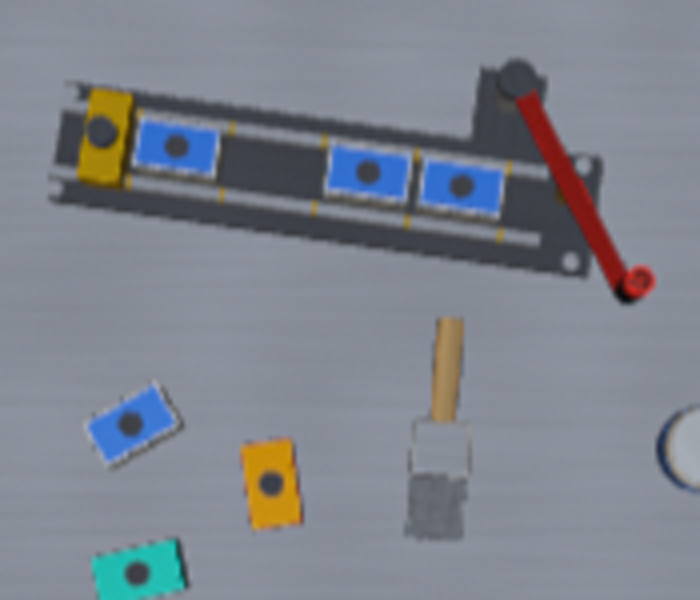

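>>> {"name": "jog_arm", "arguments": {
  "series": [
    [[0.038,0.009,0.043],[0,0,0],0.087],
    [[0.038,0.009,0.043],[0,0,0],0.087],
    [[0.038,0.009,0.043],[0,0,0],0.087],
    [[0.038,0.009,0.043],[0,0,0],0.087],
    [[0.038,0.009,0.043],[0,0,0],0.087],
    [[0.038,0.009,0.043],[0,0,0],0.087],
    [[0.038,0.009,0.043],[0,0,0],0.087],
    [[0.038,0.009,0.043],[0,0,0],0.087],
    [[0,0,0],[0,9.7,0],0.087],
    [[0,0,0],[0,9.7,0],0.087]
  ]
}}

```text
time_s: 1.35
tcp_pos: [0.4363, 0.175, 0.1501]
ee_rot: [[-0.654, -0.001, 0.756], [-0.756, -0.001, -0.654], [0.001, -1.0, -0.0]]
wrist_force: [-0.0, 0.4, 0.3]
gripper_width: 1.001
```

>>> {"name": "jog_arm", "arguments": {
  "series": [
    [[0,0,0],[0,9.7,0],0.087],
    [[0,0,0],[0,9.6,0],0.087],
    [[0,0,0],[0,0,0],0.087]
  ]
}}

```text
time_s: 1.72
tcp_pos: [0.436, 0.1761, 0.1503]
ee_rot: [[-0.863, -0.001, 0.506], [-0.506, -0.0, -0.863], [0.001, -1.0, 0.0]]
wrist_force: [0.0, 0.9, -0.7]
gripper_width: 1.0
```

```bash
python3 - <<'E'
from h import *
I=camera_info("wrist");im=capture("wrist")[:,:,::-1];cv2.imwrite("pics/w1.png",im)
s=sense();R=s["ee_rot"];print(s["time_s"],s["tcp_pos"],np.degrees(np.arctan2(R[1,0],R[0,0])),R[:,1])
hsv=cv2.cvtColor(np.ascontiguousarray(im),cv2.COLOR_BGR2HSV)
m=cv2.morphologyEx(cv2.inRange(hsv,(100,120,80),(125,255,255)),cv2.MORPH_CLOSE,np.ones((25,25)))
n,l,st,c=cv2.connectedComponentsWithStats(m)
for i in range(1,n):
  if st[i,4]>300:
    r=cv2.minAreaRect(np.argwhere(l==i)[:,::-1].astype(np.float32))
    b=np.array([ray(I,p,.04)[:2] for p in cv2.boxPoints(r)]);e=[b[1]-b[0],b[2]-b[1]];L=max(e,key=np.linalg.norm)
    print(r[0],b.mean(0).round(4),[np.linalg.norm(v).round(4) for v in e],np.degrees(np.arctan2(L[1],L[0])))
E
```

```text
1.775 [0.43602097 0.17614316 0.15033236] -149.5533527421157 [-4.58292686e-04 -2.79460065e-04 -9.99999856e-01]
(69.93666076660156, 37.61516571044922) [0.6438 0.1448] [np.float64(0.0678), np.float64(0.0362)] -99.83646067956829
(258.5, 184.0) [0.4379 0.1756] [np.float64(0.03), np.float64(0.0542)] 121.3073649779808
```

View pics/w1.png

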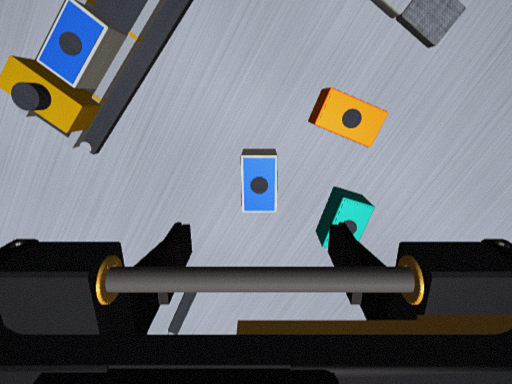

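The wrist view shows the spare with its blue top at (258,184). The orange block is at (350,117) and the turquoise one at (348,225), so the choice is confirmed. I'll narrow the fingers to 60 mm to clear the turquoise block, then descend.

>>> {"name": "jog_arm", "arguments": {
  "series": [
    [[-0.0014,0.02,0.0014],[0,-0.5,0],0.06],
    [[0,0.04,0],[0,0,0],0.06],
    [[0,0.04,0],[0,0,0],0.06],
    [[0,0.025,0],[0,0,0],0.06],
    [[0,0.009,0],[0,0,0],0.06],
    [[0,0,0],[0,0,0],0.06]
  ]
}}

```text
time_s: 2.52
tcp_pos: [0.4382, 0.1758, 0.0165]
ee_rot: [[-0.858, -0.0, 0.513], [-0.513, -0.0, -0.858], [0.001, -1.0, 0.0]]
wrist_force: [0.5, 0.6, 0.3]
gripper_width: 0.692
```

>>> {"name": "jog_arm", "arguments": {
  "series": [
    [[0,0,0],[0,0,0],0.02],
    [[0,0,0],[0,0,0],0.02],
    [[0,0,0],[0,0,0],0.02],
    [[0,0,0],[0,0,0],0.02],
    [[0,0,0],[0,0,0],0.02],
    [[0,0,0],[0,0,0],0.02]
  ]
}}

```text
time_s: 3.28
tcp_pos: [0.4381, 0.1757, 0.0171]
ee_rot: [[-0.859, 0.0, 0.512], [-0.512, -0.0, -0.859], [-0.0, -1.0, 0.0]]
wrist_force: [-1.8, -0.5, 6.3]
gripper_width: 0.414
```

>>> {"name": "jog_arm", "arguments": {
  "series": [
    [[0,-0.02,0],[0,0,0],0.02],
    [[0,-0.05,0],[0,0,0],0.02],
    [[0,-0.053,0],[0,0,0],0.02],
    [[-0.0399,0,0.0297],[0,0,0],0.02],
    [[-0.0399,0,0.0297],[0,0,0],0.02],
    [[-0.0399,0,0.0297],[0,0,0],0.02],
    [[-0.0399,0,0.0297],[0,0,0],0.02],
    [[0,0,0],[0,9.7,0],0.02],
    [[0,0,0],[0,9.7,0],0.02],
    [[0,0,0],[0,9.6,0],0.02]
  ]
}}

```text
time_s: 4.53
tcp_pos: [0.6355, 0.1551, 0.138]
ee_rot: [[-1.0, -0.002, 0.025], [-0.025, -0.001, -1.0], [0.002, -1.0, 0.0]]
wrist_force: [0.1, -0.3, -1.5]
gripper_width: 0.409
```

>>> {"name": "jog_arm", "arguments": {
  "series": [
    [[0,0,0],[0,9.6,0],0.02],
    [[0,0,0],[0,0,0],0.02],
    [[0,0,0],[0,0,0],0.02]
  ]
}}

```text
time_s: 4.9
tcp_pos: [0.6358, 0.1553, 0.139]
ee_rot: [[-0.991, -0.001, -0.134], [0.134, -0.0, -0.991], [0.001, -1.0, 0.0]]
wrist_force: [0.2, -0.5, -2.7]
gripper_width: 0.409
```

```bash
python3 - <<'E'
from h import *
I=camera_info("wrist");im=np.ascontiguousarray(capture("wrist")[:,:,::-1]);cv2.imwrite("pics/w2raw.png",im)
s=sense();R=s["ee_rot"];print(s["time_s"],s["tcp_pos"],np.degrees(np.arctan2(R[1,0],R[0,0])),s["gripper_width"],s["wrist_force"])
# predicted bay marks (wall-top corners) from the top-view estimate
y=np.radians(-7.7);ux=np.array([np.cos(y),np.sin(y)]);uy=np.array([-ux[1],ux[0]]);c=np.array([.6251,.0762])-.034*uy
P=[[*(c+a*ux+b*uy),.024] for b in(-.136,-.068,0,.068) for a in(-.021,.021)]
for p,q in zip(P,proj(I,P)): print(np.round(q,1)); cv2.circle(im,tuple(int(v) for v in q),3,(255,0,255),1)
cv2.imwrite("pics/w2.png",cv2.resize(im,(800,600),interpolation=cv2.INTER_CUBIC))
E
```

```text
4.95 [0.63585747 0.15533046 0.1391322 ] 172.2844605287807 0.4115640021986504 [-3.37105797e-01  1.99281993e-03 -2.54146725e+00]
[ 288.1 -135.6]
[ 231.8 -135.7]
[285.5 -27.7]
[234.2 -27.8]
[283.3  62.5]
[236.2  62.4]
[281.4 139.1]
[237.9 139. ]
```

View pics/w2.png

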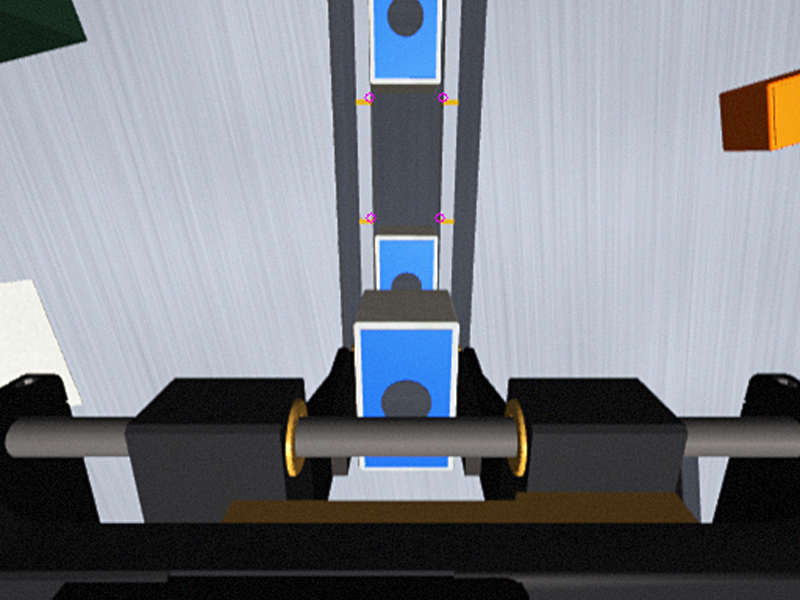

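The bay's yellow ticks are at rows 102 and 221, with the channel centre at column 407. That puts the bay about 2 mm nearer (+y) than predicted, with lateral agreement to about 0.5 mm. Next I'll work out the exact shift, including where the block sits in the hand.

```bash
python3 - <<'E'
from h import *
I=camera_info("wrist");s=sense();R=s["ee_rot"];k=512/800
T=[[358,102],[457,102],[360,221],[453,221]]
bay=np.mean([ray(I,np.array(p)*k,.024) for p in T],0)
B=[[355,322],[459,322],[362,469],[453,469]]
Bp=np.array([ray(I,np.array(p)*k,s["tcp_pos"][2]-.0165+.04) for p in B]);blk=Bp.mean(0)
print("bay",bay,"blk",blk,"tcp",s["tcp_pos"],"size",np.linalg.norm(Bp[0]-Bp[1]),np.linalg.norm(Bp[0]-Bp[2]))
t=[ray(I,np.array(p)*k,.024) for p in T]; print("bay len",np.linalg.norm(t[0]-t[2]), "yaw",[np.degrees(np.arctan2(*(t[b]-t[a])[[1,0]])) for a,b in((0,2),(1,3))])
print("tool shift by tcp",R.T@(bay-s["tcp_pos"]),"by blk",R.T@(bay-blk))
E
```

```text
bay [0.62479633 0.07862509 0.024     ] blk [0.63531907 0.15439461 0.1626322 ] tcp [0.63585747 0.15533046 0.1391322 ] size 0.034643998264249486 0.05883912767622835
bay len 0.06803147647383156 yaw [np.float64(81.49106003555069), np.float64(82.26021987510022)]
tool shift by tcp [0.00059315 0.11514829 0.07747261] by blk [0.00017102 0.13864783 0.07646819]
```

>>> {"name": "jog_arm", "arguments": {
  "series": [
    [[0.0004,0,0.03],[0,0,0],0.02],
    [[0,0,0.03],[0,0,0],0.02],
    [[0,0,0.017],[0,0,0],0.02],
    [[0,0,0],[0,0,0],0.02],
    [[0,0.03,0],[0,0,0],0.02],
    [[0,0.03,0],[0,0,0],0.02],
    [[0,0.025,0],[0,0,0],0.02],
    [[0,0.012,0],[0,0,0],0.02],
    [[0,0.008,0],[0,0,0],0.02],
    [[0,0,0],[0,0,0],0.02]
  ]
}}

```text
time_s: 6.2
tcp_pos: [0.6254, 0.0795, 0.0346]
ee_rot: [[-0.991, 0.0, -0.135], [0.135, -0.0, -0.991], [-0.0, -1.0, 0.0]]
wrist_force: [0.3, 0.1, -1.7]
gripper_width: 0.408
```

>>> {"name": "jog_arm", "arguments": {
  "series": [
    [[0,0.003,0],[0,0,0],0.02],
    [[0,0.002,0],[0,0,0],0.02],
    [[0,0.001,0],[0,0,0],0.02],
    [[0,0,0],[0,0,0],0.02]
  ]
}}

```text
time_s: 6.7
tcp_pos: [0.6253, 0.0792, 0.0292]
ee_rot: [[-0.991, 0.001, -0.136], [0.136, 0.0, -0.991], [-0.001, -1.0, -0.0]]
wrist_force: [-0.8, -0.5, 1.3]
gripper_width: 0.409
```

>>> {"name": "jog_arm", "arguments": {
  "series": [
    [[0,0,0],[0,0,0],0.05],
    [[0,0,0],[0,0,0],0.05],
    [[0,0,0],[0,0,0],0.05],
    [[0,-0.01,0],[0,0,0],0.05],
    [[0,-0.03,0],[0,0,0],0.05],
    [[0,-0.05,0],[0,0,0],0.05],
    [[0,-0.06,0],[0,0,0],0.05],
    [[0,-0.03,0],[0,0,0],0.05],
    [[0,0,-0.06],[0,0,0],0.02],
    [[0,0,0],[0,0,0],0.0]
  ]
}}

```text
time_s: 7.95
tcp_pos: [0.6337, 0.1416, 0.2095]
ee_rot: [[-0.991, 0.002, -0.132], [0.132, 0.001, -0.991], [-0.002, -1.0, -0.002]]
wrist_force: [-0.7, 0.1, -0.5]
gripper_width: 0.431
```

```bash
python3 - <<'E'
from h import *
I=camera_info("wrist");im=np.ascontiguousarray(capture("wrist")[:,:,::-1]);cv2.imwrite("pics/w3.png",im)
s=sense();R=s["ee_rot"];print(s["time_s"],s["tcp_pos"],np.degrees(np.arctan2(R[1,0],R[0,0])),s["joints"],s["wrist_force"])
E
```

```text
8.0 [0.63320066 0.14006237 0.20901214] 172.32078354646484 [ 2.67352562e+01  2.48269913e+01  2.85745328e+00 -6.42165832e-03
 -6.79997232e+01 -3.44120643e+01] [-0.0526979  -1.39527779 -0.54082892]
```

View pics/w3.png

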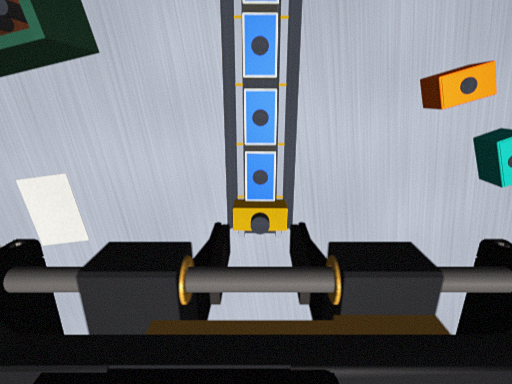

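The placed block lies flat in the bay at (260,117), in line and centred between the ticks, with its neighbours undisturbed. For the lever, the post and pivot measure 170 mm apart, as specified. I'll go behind the post with the fingers shut.

>>> {"name": "jog_arm", "arguments": {
  "series": [
    [[0.0067,0,0.0605],[0,0,0],0],
    [[0.0067,0,0.0605],[0,0,0],0],
    [[0.0067,0,0.0605],[0,0,0],0],
    [[0.0067,0,0.0605],[0,0,0],0],
    [[0.0067,0,0.0605],[0,0,0],0],
    [[0.0067,0,0.0605],[0,0,0],0],
    [[0,0,0],[0,-8.4,0],0],
    [[0,0,0],[0,-8.4,0],0],
    [[0,0,0],[0,-8.4,0],0],
    [[0,0,0],[0,-8.3,0],0]
  ]
}}

```text
time_s: 9.25
tcp_pos: [0.5432, -0.2165, 0.2087]
ee_rot: [[-0.9, -0.001, 0.437], [-0.437, -0.0, -0.9], [0.001, -1.0, -0.0]]
wrist_force: [-0.5, 0.4, -0.7]
gripper_width: 0.008
```

>>> {"name": "jog_arm", "arguments": {
  "series": [
    [[0,0,0],[0,0,0],0],
    [[0,0,0],[0,0,0],0]
  ]
}}

```text
time_s: 9.5
tcp_pos: [0.5437, -0.2159, 0.2086]
ee_rot: [[-0.902, -0.0, 0.431], [-0.431, -0.0, -0.902], [0.0, -1.0, -0.0]]
wrist_force: [-0.1, -0.1, -0.9]
gripper_width: 0.0
```

```bash
python3 - <<'E'
from h import *
I=camera_info("wrist");im=np.ascontiguousarray(capture("wrist")[:,:,::-1])
s=sense();R=s["ee_rot"];print(s["time_s"],s["tcp_pos"],np.degrees(np.arctan2(R[1,0],R[0,0])),s["gripper_width"])
for P in ([.5255,-.174,.127],[.680,-.0995,.07]):
    q=proj(I,P)[0];print(q);cv2.circle(im,tuple(int(v) for v in q),4,(255,0,255),1)
print(R.T@(np.array([.5255,-.174,.127])-s["tcp_pos"]))
cv2.imwrite("pics/w4.png",im)
E
```

```text
9.55 [ 0.54382424 -0.2158264   0.20861324] -154.43024433510578 0.0007125427830406692
[258.20089653 240.71856922]
[108.59578062 217.19365419]
[-0.00153853  0.08161405 -0.0456369 ]
```

View pics/w4.png

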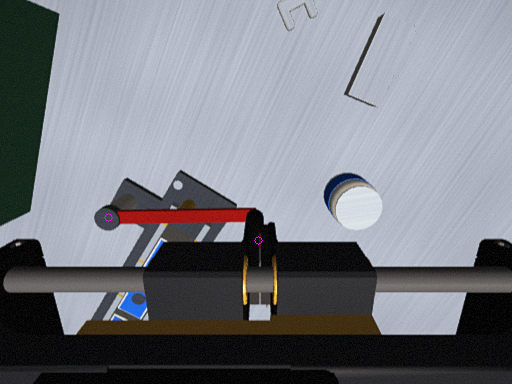

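The pivot falls on its prediction at (108,217). The arm ends at about (255,213) with the post hidden behind the finger, so the alignment is good. Descending behind the post, then approaching slowly.

>>> {"name": "jog_arm", "arguments": {
  "series": [
    [[0,0.03,0],[0,0,0],0],
    [[0,0.05,0],[0,0,0],0],
    [[0,0.035,0],[0,0,0],0],
    [[0,0.008,0],[0,0,0],0],
    [[0,0,0],[0,0,0],0],
    [[-0.0015,0,-0.01],[0,0,0],0],
    [[0,0,-0.006],[0,0,0],0],
    [[0,0,-0.004],[0,0,0],0],
    [[0,0,-0.003],[0,0,0],0],
    [[0,0,0],[0,0,0],0]
  ]
}}

```text
time_s: 10.8
tcp_pos: [0.5355, -0.194, 0.0857]
ee_rot: [[-0.901, 0.0, 0.434], [-0.434, -0.0, -0.901], [-0.0, -1.0, 0.0]]
wrist_force: [0.2, 0.6, -0.4]
gripper_width: 0.005
```

>>> {"name": "jog_arm", "arguments": {
  "series": [
    [[0,0,-0.003],[0,0,0],0],
    [[0.0008,0,-0.0089],[0,3,0],0],
    [[0.0008,0,-0.0089],[0,3,0],0],
    [[0.0008,0,-0.0089],[0,3,0],0],
    [[0.0008,0,-0.0089],[0,3,0],0],
    [[0.0008,0,-0.0089],[0,3,0],0],
    [[0.0008,0,-0.0089],[0,3,0],0],
    [[0.0008,0,-0.0089],[0,3,0],0],
    [[0.0008,0,-0.0089],[0,3,0],0],
    [[0,0,0],[0,0,0],0]
  ]
}}

```text
time_s: 12.05
tcp_pos: [0.5088, -0.1254, 0.0856]
ee_rot: [[-1.0, -0.002, 0.03], [-0.03, -0.001, -1.0], [0.002, -1.0, 0.001]]
wrist_force: [-2.2, -3.8, 1.2]
gripper_width: 0.005
```

```bash
cat > f.py <<'E'
from h import *
s=sense();R=s["ee_rot"];d=s["tcp_pos"]-np.array([.680,-.0995,.0857]);print(s["time_s"],"tcp rel pivot in tool",(R.T@d).round(4),"yaw",np.degrees(np.arctan2(R[1,0],R[0,0])).round(2),"force tool",(R.T@s["wrist_force"]).round(2))
E
python3 f.py
```

```text
12.05 tcp rel pivot in tool [0.1719 0.0004 0.0206] yaw -178.26 force tool [ 2.34 -1.2   3.78]
```

>>> {"name": "jog_arm", "arguments": {
  "series": [
    [[0.0006,0,-0.0059],[0,2,0],0],
    [[0.0006,0,-0.0059],[0,2,0],0],
    [[0.0006,0,-0.0059],[0,2,0],0],
    [[0.0006,0,-0.0059],[0,2,0],0],
    [[0.0006,0,-0.0059],[0,2,0],0],
    [[0.0006,0,-0.0059],[0,2,0],0],
    [[0.0006,0,-0.0059],[0,2,0],0],
    [[0,0,0],[0,0,0],0]
  ]
}}

```text
time_s: 13.05
tcp_pos: [0.5072, -0.0843, 0.0853]
ee_rot: [[-0.977, -0.003, -0.213], [0.213, -0.001, -0.977], [0.003, -1.0, 0.001]]
wrist_force: [-2.3, -4.0, 1.4]
gripper_width: 0.002
```

```bash
python3 f.py
```

```text
13.05 tcp rel pivot in tool [0.1721 0.0009 0.0219] yaw 167.72 force tool [ 1.42 -1.42  4.38]
```

>>> {"name": "jog_arm", "arguments": {
  "series": [
    [[0.0003,0,-0.003],[0,1,0],0],
    [[0.0003,0,-0.003],[0,1,0],0],
    [[0.0003,0,-0.003],[0,1,0],0],
    [[0.0003,0,-0.003],[0,1,0],0],
    [[0,0,0],[0,0,0],0]
  ]
}}

```text
time_s: 13.68
tcp_pos: [0.5085, -0.0727, 0.0853]
ee_rot: [[-0.96, -0.004, -0.281], [0.281, -0.001, -0.96], [0.004, -1.0, 0.002]]
wrist_force: [-3.2, -5.6, 2.2]
gripper_width: 0.004
```

>>> {"name": "jog_arm", "arguments": {
  "series": [
    [[0.0003,0,-0.003],[0,1,0],0],
    [[0.0003,0,-0.003],[0,1,0],0],
    [[0,0,0],[0,0,0],0]
  ]
}}

```text
time_s: 14.05
tcp_pos: [0.5094, -0.067, 0.0852]
ee_rot: [[-0.949, -0.005, -0.314], [0.314, -0.001, -0.949], [0.004, -1.0, 0.003]]
wrist_force: [-3.5, -6.5, 2.9]
gripper_width: 0.004
```

```bash
python3 f.py
```

```text
14.05 tcp rel pivot in tool [0.1722 0.0013 0.0227] yaw 161.7 force tool [ 1.31 -2.92  7.31]
```

>>> {"name": "jog_arm", "arguments": {
  "series": [
    [[0.0003,0,-0.003],[0,1,0],0],
    [[0,0,0],[0,0,0],0]
  ]
}}

```text
time_s: 14.3
tcp_pos: [0.5099, -0.0641, 0.0852]
ee_rot: [[-0.944, -0.005, -0.331], [0.331, -0.002, -0.944], [0.004, -1.0, 0.003]]
wrist_force: [-3.3, -5.9, 2.1]
gripper_width: 0.001
```

>>> {"name": "jog_arm", "arguments": {
  "series": [
    [[0.0003,0,-0.003],[0,1,0],0],
    [[0,0,0],[0,0,0],0]
  ]
}}

```text
time_s: 14.55
tcp_pos: [0.5105, -0.0613, 0.0852]
ee_rot: [[-0.938, -0.005, -0.347], [0.347, -0.002, -0.938], [0.004, -1.0, 0.003]]
wrist_force: [-5.4, -6.0, 3.8]
gripper_width: 0.004
```

>>> {"name": "jog_arm", "arguments": {
  "series": [
    [[0.0002,0,-0.002],[0,0.6,0],0],
    [[0,0,0],[0,0,0],0]
  ]
}}

```text
time_s: 14.8
tcp_pos: [0.5108, -0.0595, 0.0852]
ee_rot: [[-0.934, -0.006, -0.357], [0.357, -0.002, -0.934], [0.005, -1.0, 0.004]]
wrist_force: [-4.8, -7.0, 3.3]
gripper_width: 0.005
```

>>> {"name": "jog_arm", "arguments": {
  "series": [
    [[0.0002,0,-0.002],[0,0.6,0],0],
    [[0,0,0],[0,0,0],0]
  ]
}}

```text
time_s: 15.05
tcp_pos: [0.5113, -0.0576, 0.0852]
ee_rot: [[-0.93, -0.006, -0.367], [0.367, -0.002, -0.93], [0.005, -1.0, 0.004]]
wrist_force: [-4.7, -7.3, 4.3]
gripper_width: 0.004
```

>>> {"name": "jog_arm", "arguments": {
  "series": [
    [[0.0002,0,-0.002],[0,0.6,0],0],
    [[0,0,0],[0,0,0],0]
  ]
}}

```text
time_s: 15.3
tcp_pos: [0.5117, -0.0557, 0.0852]
ee_rot: [[-0.926, -0.006, -0.376], [0.376, -0.002, -0.926], [0.005, -1.0, 0.004]]
wrist_force: [-5.6, -7.5, 2.3]
gripper_width: 0.011
```

```bash
python3 f.py
```

```text
15.3 tcp rel pivot in tool [0.1724 0.0015 0.0228] yaw 157.88 force tool [ 2.34 -2.3   9.06]
```

>>> {"name": "jog_arm", "arguments": {
  "series": [
    [[0.0002,0,-0.0018],[0,0.6,0],0],
    [[0,0,0],[0,0,0],0]
  ]
}}

```text
time_s: 15.55
tcp_pos: [0.5122, -0.054, 0.0852]
ee_rot: [[-0.922, -0.006, -0.386], [0.386, -0.002, -0.922], [0.005, -1.0, 0.004]]
wrist_force: [-5.2, -7.1, 4.3]
gripper_width: 0.004
```

>>> {"name": "jog_arm", "arguments": {
  "series": [
    [[0.0002,0,-0.0018],[0,0.6,0],0],
    [[0,0,0],[0,0,0],0]
  ]
}}

```text
time_s: 15.8
tcp_pos: [0.5126, -0.0523, 0.0851]
ee_rot: [[-0.918, -0.006, -0.396], [0.396, -0.002, -0.918], [0.005, -1.0, 0.004]]
wrist_force: [-4.9, -7.4, 4.8]
gripper_width: 0.009
```

```bash
python3 f.py
```

```text
15.8 tcp rel pivot in tool [0.1724 0.0016 0.0229] yaw 156.68 force tool [ 1.63 -4.74  8.73]
```

>>> {"name": "jog_arm", "arguments": {
  "series": [
    [[0.0002,0,-0.0018],[0,0.6,0],0],
    [[0,0,0],[0,0,0],0]
  ]
}}

```text
time_s: 16.05
tcp_pos: [0.5131, -0.0506, 0.0851]
ee_rot: [[-0.914, -0.006, -0.405], [0.405, -0.002, -0.914], [0.005, -1.0, 0.005]]
wrist_force: [-5.8, -7.5, 3.6]
gripper_width: 0.005
```

>>> {"name": "jog_arm", "arguments": {
  "series": [
    [[0.0002,0,-0.0018],[0,0.6,0],0],
    [[0,0,0],[0,0,0],0]
  ]
}}

```text
time_s: 16.3
tcp_pos: [0.5136, -0.0489, 0.0851]
ee_rot: [[-0.91, -0.007, -0.415], [0.415, -0.002, -0.91], [0.005, -1.0, 0.005]]
wrist_force: [-5.1, -7.7, 3.8]
gripper_width: 0.004
```

>>> {"name": "jog_arm", "arguments": {
  "series": [
    [[0.0002,0,-0.0018],[0,0.6,0],0],
    [[0,0,0],[0,0,0],0]
  ]
}}

```text
time_s: 16.55
tcp_pos: [0.5137, -0.0481, 0.0851]
ee_rot: [[-0.905, -0.008, -0.425], [0.425, -0.004, -0.905], [0.006, -1.0, 0.007]]
wrist_force: [-4.8, -11.4, 4.9]
gripper_width: 0.007
```

>>> {"name": "jog_arm", "arguments": {
  "series": [
    [[0,0,-0.001],[0,0,0],0],
    [[0,0,0],[0,0,0],0]
  ]
}}

```text
time_s: 16.8
tcp_pos: [0.5137, -0.0479, 0.0851]
ee_rot: [[-0.905, -0.009, -0.425], [0.425, -0.005, -0.905], [0.006, -1.0, 0.008]]
wrist_force: [-4.9, -14.5, 4.6]
gripper_width: 0.006
```

```bash
python3 f.py
```

```text
16.8 tcp rel pivot in tool [0.1725 0.0018 0.0239] yaw 154.87 force tool [-1.72 -4.5  15.25]
```

>>> {"name": "jog_arm", "arguments": {
  "series": [
    [[0,0,-0.0007],[0,0,0],0],
    [[0,0,0],[0,0,0],0],
    [[0,0,0],[0,0,0],0]
  ]
}}

```text
time_s: 17.18
tcp_pos: [0.5137, -0.0478, 0.0852]
ee_rot: [[-0.905, -0.01, -0.425], [0.425, -0.005, -0.905], [0.007, -1.0, 0.009]]
wrist_force: [-6.2, -15.8, 5.1]
gripper_width: 0.006
```

```bash
python3 - <<'E'
import runpy;runpy.run_path("f.py")
from h import *
im=np.ascontiguousarray(capture("top")[115:265,160:335,::-1]);cv2.imwrite("pics/t2.png",cv2.resize(im,None,fx=4,fy=4,interpolation=cv2.INTER_CUBIC))
E
```

```text
17.175 tcp rel pivot in tool [0.1725 0.0019 0.0239] yaw 154.85 force tool [-1.09 -4.91 17.  ]
```

View pics/t2.png

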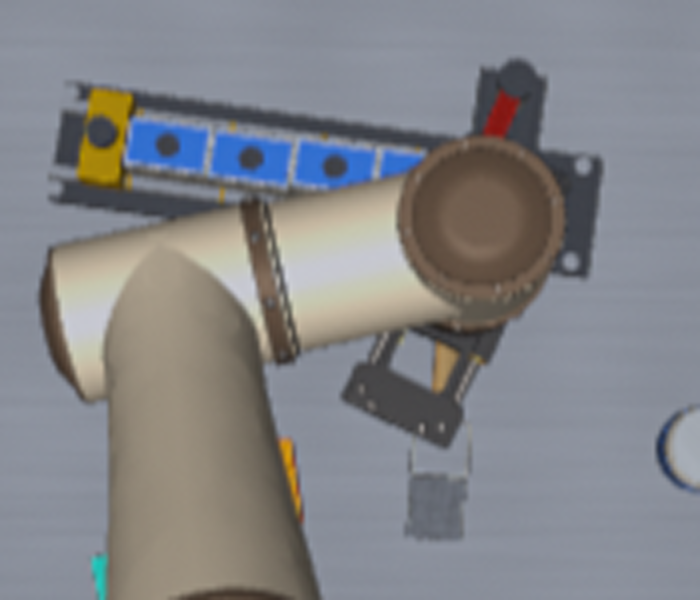

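The row is closed up against the stop and held solid at 17 N, with the arm no longer advancing. I'll let the lever follow the finger back along its arc, then clear it.

>>> {"name": "jog_arm", "arguments": {
  "series": [
    [[0,0,0.003],[0,0,0],0],
    [[-0.0012,0,0.0089],[0,-3,0],0],
    [[-0.0012,0,0.0089],[0,-3,0],0],
    [[-0.0012,0,0.0089],[0,-3,0],0],
    [[-0.0012,0,0.0089],[0,-3,0],0],
    [[-0.0012,0,0.0089],[0,-3,0],0],
    [[-0.0012,0,0.0089],[0,-3,0],0],
    [[-0.0012,0,0.0089],[0,-3,0],0],
    [[-0.0012,0,0.0089],[0,-3,0],0],
    [[-0.0012,0,0.0089],[0,-3,0],0]
  ]
}}

```text
time_s: 18.48
tcp_pos: [0.51, -0.1268, 0.0854]
ee_rot: [[-0.999, 0.002, 0.035], [-0.035, 0.0, -0.999], [-0.002, -1.0, 0.0]]
wrist_force: [1.3, -2.9, -2.8]
gripper_width: 0.007
```

>>> {"name": "jog_arm", "arguments": {
  "series": [
    [[-0.0012,0,0.0089],[0,-3,0],0],
    [[-0.0012,0,0.0089],[0,-3,0],0],
    [[-0.0012,0,0.0089],[0,-3,0],0],
    [[-0.0012,0,0.0089],[0,-3,0],0],
    [[-0.0012,0,0.0089],[0,-3,0],0],
    [[-0.0012,0,0.0089],[0,-3,0],0],
    [[-0.0012,0,0.0089],[0,-3,0],0],
    [[-0.0012,0,0.0089],[0,-3,0],0],
    [[0,0,0.02],[0,0,0],0],
    [[0,0,0.01],[0,0,0],0]
  ]
}}

```text
time_s: 19.73
tcp_pos: [0.5471, -0.2213, 0.0853]
ee_rot: [[-0.9, 0.0, 0.436], [-0.436, 0.0, -0.9], [-0.0, -1.0, 0.0]]
wrist_force: [0.1, -0.3, 0.2]
gripper_width: 0.004
```

```bash
python3 f.py
```

```text
19.725 tcp rel pivot in tool [0.1727 0.0003 0.0517] yaw -154.18 force tool [ 0.04 -0.24  0.33]
```

Free of the lever. Lifting and clearing the view.

>>> {"name": "jog_arm", "arguments": {
  "series": [
    [[0,-0.03,0.01],[0,0,0],0],
    [[0,-0.05,0],[0,0,0],0],
    [[0,-0.05,0],[0,0,0],0],
    [[0,0,0.055],[0,0,0],0],
    [[0,0,0.055],[0,0,0],0],
    [[0,0,0.05],[0,0,0],0],
    [[0,0,0],[0,0,0],0],
    [[0,0,0],[0,0,0],0]
  ]
}}

```text
time_s: 20.72
tcp_pos: [0.6201, -0.3732, 0.2147]
ee_rot: [[-0.9, -0.001, 0.436], [-0.436, 0.001, -0.9], [0.001, -1.0, -0.001]]
wrist_force: [-0.3, 0.3, -0.6]
gripper_width: 0.01
```

```bash
python3 - <<'E'
from h import *
a=capture("top")[:,:,::-1];cv2.imwrite("pics/t3raw.png",a)
im=np.ascontiguousarray(a[115:265,160:335]);cv2.imwrite("pics/t3.png",cv2.resize(im,None,fx=4,fy=4,interpolation=cv2.INTER_CUBIC))
b=cv2.imread("pics/top0.png");d=cv2.absdiff(np.ascontiguousarray(a),b).max(2)>60
n,l,st,c=cv2.connectedComponentsWithStats(d.astype(np.uint8));print([tuple(r) for r in st[1:] if r[4]>8])
I=camera_info("top");print(ray(I,(319.5,185.3),.127),sense()["tcp_pos"],sense()["time_s"])
E
```

```text
[(np.int32(350), np.int32(50), np.int32(8), np.int32(19), np.int32(74)), (np.int32(373), np.int32(55), np.int32(123), np.int32(123), np.int32(5865)), (np.int32(344), np.int32(72), np.int32(9), np.int32(21), np.int32(91)), (np.int32(269), np.int32(91), np.int32(108), np.int32(227), np.int32(1568)), (np.int32(436), np.int32(100), np.int32(5), np.int32(2), np.int32(9)), (np.int32(429), np.int32(105), np.int32(5), np.int32(2), np.int32(10)), (np.int32(436), np.int32(104), np.int32(5), np.int32(2), np.int32(9)), (np.int32(435), np.int32(108), np.int32(5), np.int32(2), np.int32(9)), (np.int32(446), np.int32(132), np.int32(7), np.int32(5), np.int32(13)), (np.int32(190), np.int32(144), np.int32(5), np.int32(13), np.int32(43)), (np.int32(199), np.int32(148), np.int32(3), np.int32(6), np.int32(13)), (np.int32(204), np.int32(149), np.int32(3), np.int32(5), np.int32(10)), (np.int32(211), np.int32(148), np.int32(36), np.int32(15), np.int32(332)), (np.int32(261), np.int32(153), np.int32(7), np.int32(13), np.int32(42)), (np.int32(249), np.int32(154), np.int32(7), np.int32(10), np.int32(36)), (np.in
[... 343 characters left out ...]
t32(12), np.int32(108)), (np.int32(352), np.int32(279), np.int32(22), np.int32(66), np.int32(271)), (np.int32(0), np.int32(301), np.int32(33), np.int32(45), np.int32(907)), (np.int32(185), np.int32(302), np.int32(34), np.int32(82), np.int32(321)), (np.int32(221), np.int32(303), np.int32(38), np.int32(36), np.int32(185)), (np.int32(220), np.int32(346), np.int32(25), np.int32(38), np.int32(273)), (np.int32(269), np.int32(361), np.int32(12), np.int32(15), np.int32(51)), (np.int32(236), np.int32(368), np.int32(42), np.int32(16), np.int32(345)), (np.int32(280), np.int32(382), np.int32(7), np.int32(2), np.int32(9))]
[ 0.52743016 -0.17399775  0.127     ] [ 0.62023549 -0.37266209  0.2154104 ] 20.775
```

View pics/t3.png

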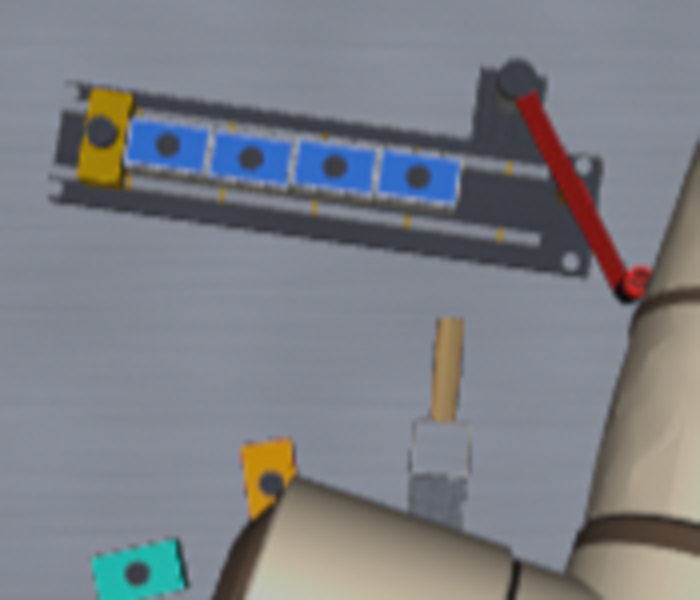

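The four blocks sit closed up against the stop, and the lever is back at its rest pixels, (638,281) in the crop. The look-alikes haven't moved and the arm is clear, so I'm handing in.

```bash
python3 -c "
from station import *
print(finish_job())"
```

```text
the job is handed in; nothing more can be done
None
```

The job is done and handed in at about 21 s of the 70 s allowed. I laid the spare block in the empty third bay and closed the row against the yellow stop. The lever then came back on its spring.

- **Placing the block:** I gripped the spare across its 36 mm side and set it down with light contact. A close wrist picture showed it flat, lengthwise and centred between the bay ticks, with the neighbouring blocks in their places.
- **Closing the row:** I swung the lever by its post with the fingers shut. The force stayed near 9 N while the blocks slid. It then climbed to 17 N with the arm no longer advancing, so the row was solid.
- **Letting go:** The lever followed the finger back along its arc, and the wrist force then read about zero.
- **Last check:** The final top picture shows all four blocks closed up against the stop and the lever at its starting position. The turquoise block and the visible part of the orange one are where they were.

The arm hid part of the final picture, including some of the chip brush and the area around the dye can, spanner and gauge block. I saw no unexpected contact there. I didn't go through the rest of the bench in that picture item by item. No check failed or disagreed; the largest mismatch was about 2 mm in the bay position between the top and wrist cameras, and I corrected it before placing.

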